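# Put a filed film reel on the inspection deck

### The arm

A 6-joint arm with a two-finger parallel gripper is mounted at the origin on the work surface. World frame = base frame: x ahead of the robot, y to its left, z up, the work surface at z = 0. Lengths are in m, angles in rad, forces in N, time in s.
With the tool pointing down it reaches from about 0.4 to 0.925 m from the base axis. Payload 3.4 kg.
Tool frame: the origin (TCP) lies between the finger pads; the fingertips stand 25 mm ahead of it and the grasp point (between the pads) lies 6 mm ahead of it; z points along the fingers, x is the direction in which the jaws open and shut, and the axes are right-handed (so a half turn about z gives the same grasp; the last joint's range is limited). The gripper opens to 85 mm and grips with 20 to 120 N. Pads are 22 mm wide; open, the fingers measure 114 mm over their backs; the gripper's body (76 mm by 85 mm) begins 54 mm behind the grasp point. The pads swing forward as they close: fully open they stand 13 mm farther back than shut.
Start: joints at [1.157, 0.307, 1.506, -0, 1.328, -0.073], TCP at [0.192, 0.542, 0.256] pointing down, gripper open.
Joint ranges: [-3.12, 3.12], [-1.05, 2.28], [0.14, 2.33], [-1.42, 4.57], [0.1, 2.73], [-2.68, 2.68]. Speed limits (rad/s): [2.57, 2.57, 3.14, 3.14, 3.14, 3.14].

### API

Orientations are given as a unit quaternion [x, y, z, w].
In Python, from plant import monitor, read_camera, get_calibration, job, spotter gives the robot as it stands.
- The arm moves only by the tool jog_arm, never from a script. Its arguments are lists of equal length, an entry for each row: "claw": the finger opening in mm, from 0 to 85.4; "dp": the shift along the tool's x, y, z in mm, a list of three; "rotation": the turn, a rotation vector about the tool's x, y, z in degrees, a list of three. A call has 1 to 12 rows; each row is the pose to reach, as a shift and turn from the pose commanded when the call began, along the tool's axes at that moment; what a row does not reach only later rows make up. A row lasts 1/12 s, in which the tool goes at most 41.7 mm and 7.16 degrees, less where a joint would pass 70% of its speed; a pose out of reach is approached as far as the arm can. A call with a gripper value outside its range is refused whole. The fingers move at their own pace and stop on an object; "newtons" is the grip in N (left out, the last holds). Time passes only in rows, so rows that repeat a pose let the fingers close. It gives the time, the measured TCP pose, the force and the opening at its end, in the units of the state.
- monitor.sense(): the state, without advancing time (a new reading comes with each control period).
- read_camera(name): name is "side" or "top"; returns (picture, depth): 420x560x3 uint8, red, green, blue; 420x560 float32, m along the optical axis (not along the pixel's ray), 0 where there is no reading.
- get_calibration(name): a dict with "fovy" (degrees; the focal length in pixels is half the picture's height over the tangent of half this angle, whatever the lens; pixels are square), "cx", "cy" (the principal point, pixels), "k1" (the pictures are not rectified: a ray, as slopes to the right and down, at radius r is drawn at 1 + k1 r^2 times it, then the intrinsics apply), "R" (3x3) and "t" (3): a world point X has camera coordinates R X + t. Camera axes: x right, y down, z forward; pixel columns grow to the right and rows downward; lengths in m; the calibration is good to about 2 mm. A picture is of the moment at which its call begins. get_calibration takes no time and is no camera call.
- job.finish_job(): hands the job in, once; it reports no verdict.
Trained networks look in the newest picture that a camera, given by its name, has taken for a name from the list of things; names that differ only in an ending like _2 or _b are one class to them, and where a whole thing is asked for, a point or a joint stands for the part that bears it (a point fixed in the world has none). Each returns a list of dicts, best first, with "score" (0 to 1); they miss things now and then, are a little off and sometimes report something else, mostly with a low value. They report only what shows in the picture. A call takes as long as a camera call. They do not tell look-alikes from the thing itself.
- spotter.silhouettes(camera, target): "region" (420x560 bool, what is visible of it) and "bbox" ([centre column, centre row, width, height] in pixels, round what is visible of it).
The state is a dict: "clock": time; "q": joint angles; "qvel": joint speeds; "joint_torque": joint torques, N m; "eef_pos": TCP position; "eef_rot": TCP orientation; "wrist_force": force on the tool from outside, world axes, zero at the start; "moment": the same for the moment, N m; "grip_width": finger opening in m.
Only numpy, scipy, OpenCV 4.12 (cv2) and the standard library are available. Lean on these libraries where they do the work, as an engineer would, in place of code of your own. Each camera call takes 0.05 s, during which the arm holds its last target. There are 200 camera calls.

### The job

Lift the red film reel out of the wooden filing tray, lay it on the sloping plywood rest with its white boss facing up and outwards, and let go of it. Then take hold of it afresh, push it fully home over the steel spindle of the inspection deck, boss up, let go, and fold the deck's amber cover down shut over it. Leave the green reel and everything else on the table where it is.

Things in the scene. Friction and masses are not known exactly. Their poses are not given: they have to be found in the camera images.
- reel: red film reel, loose, 0.25 kg: red flanges 100 mm in diameter, 26 mm thick overall, with a white round boss 36 mm in diameter standing 24 mm out of one face only; bore 18.6 mm through it all. Origin: centre of the flat face without boss; z along the axis to the boss (boss end at 50 mm). Starts on its rim in a tray slot, axis level, boss away from the robot
- green_reel: a reel of the same shape and size with green flanges, in the other slot of the tray; same frame as the red reel; leave it alone
- tray: fixed wooden filing tray, 240 x 140 x 40 mm (x, y, z), with blocks of white cartons up to 63 mm above the table. Two reels stand on edge in it, axes along its x, centres 58 mm and tops 108 mm above the table, 95 mm apart. Origin: centre of its underside
- rest: fixed plywood rest, 110 x 90 mm. Its face slopes at 45 degrees: in its frame the outward normal is (0,-1,1)/1.414, uphill (0,1,1)/1.414. The face is 62 mm long uphill, so a reel on it overhangs its upper edge by 38 mm. Two steel pins (10 mm, 70 mm apart, 24 mm tall) near the lower edge hold the reel's rim. Origin: centre of underside
- rest_seat (a point): point on the face of the rest where the centre of the reel's flat face comes to lie when the reel rests on the pins
- deck: fixed grey inspection deck, 190 (x) x 180 (y) x 30 mm, with a round black platter (94 mm) and the spindle in its middle. A wall along its -y side carries the cover's hinge; two steel posts (10 mm, tops 96 mm above the table, at x = +-70, y = 58 mm) carry the shut cover. Origin: on the table, below the spindle; z up
- spindle_base (a point): foot of the spindle, on top of the platter, 34 mm above the table; axes as the deck's
- spindle_tip (a point): top of the upright steel spindle: 16 mm in diameter, 34 mm tall above the platter, with a 1.5 mm chamfer; its tip is 68 mm above the table
- cover (a joint): angle of the hinged cover in rad: 0 shut (level, lying 98 mm above the table, over the platter), growing as it opens; about 1.57 upright, it stays where it is left (stiff hinge, about 1 to 2 N at the free edge)
- cover_hinge (a point): middle of the cover's hinge line, which runs along the deck's x, 98 mm above the table and 90 mm from the spindle on the deck's -y side; this frame turns with the cover (its y points from the hinge to the free edge, z is the outer face)
- cover_edge (a point): middle of the free edge of the cover, 150 mm from the hinge; the cover is an amber panel with black borders, 150 x 150 x 4 mm
- red_case: flat red plastic case, 110 x 70 x 18 mm, bystander; origin at centre of its underside
- jar: amber jar, 56 mm diameter, 80 mm tall, bystander; origin at centre of its underside
- carton: small white carton, 60 x 90 x 30 mm, bystander; origin at centre of its underside
- brush: hand brush lying on the table, bystander
- screwdriver: screwdriver lying on the table, bystander
- core: yellow plastic core (ring), 48 mm diameter, 18 mm tall, bystander
There are look-alikes about, which are no part of the job. What is shaped like the rest but turquoise is not meant. Of the things that look like the reel, the smaller one is meant.

How it is judged:
On the way, in this order (a step that is already met when the one before it is completed fails the run):
1. the red reel lies on the sloping rest, boss facing up and outwards, let go (contact force between reel and rest above 0.3 N and angle between reel's own z axis and vertical below 1 rad and distance between reel and rest_seat below 0.02 m and contact force between the fingers and reel below 0.05 N), for 0.2 s.
2. the red reel is fully home on the spindle, boss up, let go (horizontal distance between reel and spindle_base below 0.004 m and z of reel in the frame of spindle_base below 0.003 m and angle between reel's own z axis and vertical below 0.06 rad and contact force between the fingers and reel below 0.05 N), for 0.2 s.
At the end, for the whole second after the job is handed in: The red reel sits on the spindle, boss up: its flat face within 3 mm of the platter, centred within 4 mm, upright within 0.06 rad, at rest; and the cover is shut to within 0.06 rad (horizontal distance between reel and spindle_base below 0.004 m and z of reel in the frame of spindle_base below 0.003 m and angle between reel's own z axis and vertical below 0.06 rad and value of joint cover below 0.06 rad and linear speed of reel below 0.02 m/s); the robot touches nothing.
It fails at once if the green reel is moved by more than 20 mm (distance of green_reel from where it was at the start of the episode above 0.02 m).
It fails at once if another bystander (case, jar, carton, brush, screwdriver, core) is moved by more than 30 mm (distance of any of red_case, jar, carton, brush, screwdriver, core from where it was at the start of the episode above 0.03 m).
It also fails if it takes over 64 s, if anything falls off the work surface, if the arm or the gripper's body presses on something with over 40 N, if the wrist force passes 120 N, or if a joint passes its speed limit or range.

## Working session

There is one attempt and no reset: what is moved stays moved. The work goes in short steps, Python scripts to look and compute and a tool call to move; the robot and the scene stay as the last step left them, time stands still between calls to the robot, and variables do not carry over. Pictures are saved under pics/ and viewed, about 8 in all and at most 12, crops included, and the job is handed in when it is done.

Besides the shell and the picture viewer there is one more tool, called after "Request:" as name(argument=value, ...), one argument or row to a line, values as JSON. jog_arm: Moves the arm, as the interface text tells. Its arguments: {"type":"object","properties":{"claw":{"type":"array"},"dp":{"type":"array"},"rotation":{"type":"array"},"newtons":{"type":"number"}},"required":["claw","dp","rotation"]}

```bash
ls; mkdir -p pics
cat > h.py <<'E'
import numpy as np, cv2
from plant import monitor, read_camera, get_calibration, job, spotter
from scipy.spatial.transform import Rotation as Rn
def cloud(name,depth):
    c=get_calibration(name);H,W=depth.shape
    f=H/2/np.tan(np.radians(c['fovy'])/2)
    K=np.array([[f,0,c['cx']],[0,f,c['cy']],[0,0,1.]])
    v,u=np.mgrid[:H,:W]
    p=cv2.undistortPoints(np.stack([u,v],-1).reshape(-1,1,2).astype(np.float64),K,np.array([c['k1'],0,0,0,0.])).reshape(H,W,2)
    X=np.concatenate([p*depth[...,None],depth[...,None]],-1)
    P=(X-np.array(c['t']))@np.array(c['R'])
    P[depth<=0]=np.nan
    return P
def look(name,save=None):
    im,d=read_camera(name)
    if save: cv2.imwrite(f'pics/{save}.png',im[...,::-1])
    return im,d,cloud(name,d)
E
python3 - <<'E'
from h import *
for n in ['side','top']:
    im,d,P=look(n,n+'0')
    np.savez(f'{n}0.npz',im=im,P=P)
    for t in ['reel','green_reel','tray','rest','deck','cover','red_case','jar','carton','brush','screwdriver','core']:
        for r in spotter.silhouettes(n,t)[:3]:
            if r['score']<.2: continue
            Q=P[r['region']];Q=Q[~np.isnan(Q[:,0])]
            print(n,t,round(r['score'],2),np.round(r['bbox']),len(Q),*[np.round(np.percentile(Q,p,axis=0),3) for p in (2,50,98)] if len(Q) else '')
a=cv2.imread('pics/side0.png');b=cv2.imread('pics/top0.png')
print(monitor.sense())
E
```

```text
pics
side reel 0.84 [292. 305.  20.  35.] 506 [0.47  0.264 0.044] [0.487 0.303 0.084] [0.514 0.333 0.106]
side reel 0.56 [381. 342.  60.  57.] 2381 [0.236 0.341 0.003] [0.296 0.39  0.091] [0.353 0.424 0.133]
side green_reel 0.88 [252. 304.  19.  38.] 555 [0.564 0.26  0.02 ] [0.582 0.307 0.084] [0.613 0.337 0.106]
side tray 0.98 [277. 317. 100.  58.] 4246 [0.415 0.221 0.002] [0.531 0.312 0.03 ] [0.646 0.362 0.061]
side tray 0.21 [299. 168.  63.  96.] 4764 [ 0.391 -0.277  0.01 ] [ 0.477 -0.259  0.056] [ 0.564 -0.091  0.24 ]
side rest 0.89 [347. 268.  44.  35.] 1089 [0.293 0.086 0.003] [0.344 0.145 0.012] [0.396 0.175 0.062]
side rest 0.55 [278. 253.  36.  32.] 1012 [0.482 0.039 0.001] [0.536 0.097 0.012] [0.589 0.13  0.063]
side deck 0.71 [298. 168.  60.  94.] 4892 [ 0.39  -0.277  0.005] [ 0.477 -0.259  0.055] [ 0.565 -0.091  0.241]
side deck 0.37 [276. 253.  37.  31.] 995 [0.484 0.039 0.004] [0.536 0.097 0.013] [0.589 0.129 0.063]
side cover 0.71 [301. 140.  46.  44.] 1828 [ 0.404 -0.279  0.104] [ 0.476 -0.268  0.178] [ 0.549 -0.26   0.244]
side red_case 0.73 [280. 404.  50.  32.] 138
[... 2452 characters left out ...]
0.018] [0.419 0.534 0.025]
{'clock': 1.3, 'q': array([ 1.15648323e+00,  3.06833845e-01,  1.50638142e+00, -1.34545442e-05,
        1.32841336e+00, -7.34902798e-02]), 'qvel': array([ 0.00020884,  0.00136998,  0.00142624,  0.00053077, -0.00026224,
       -0.00020811]), 'joint_torque': array([ 3.12657157e-04, -4.57493556e+01, -2.52331549e+01, -2.61137020e-04,
        9.50982139e-04, -5.21484466e-06]), 'eef_pos': array([0.1922284 , 0.54193001, 0.25629252]), 'eef_rot': array([ 8.16780157e-01,  5.76949022e-01, -1.20431845e-05,  1.48644095e-05]), 'wrist_force': array([-0.18963038, -0.50462181, -0.43649056]), 'moment': array([ 0.01045101,  0.0059066 , -0.00884314]), 'grip_width': 0.08527552550391318}
```

Run:
```python
import cv2,numpy as np
a=cv2.imread('pics/side0.png');b=cv2.imread('pics/top0.png')
cv2.imwrite('pics/s0.png',cv2.resize(a[90:440,170:430],None,fx=2.0,fy=1.8*2/1.8,interpolation=2)[:600])
cv2.imwrite('pics/t0.png',cv2.resize(b[110:330,80:480],None,fx=2,fy=2,interpolation=2))
```

```text
(no output)
```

View pics/t0.png

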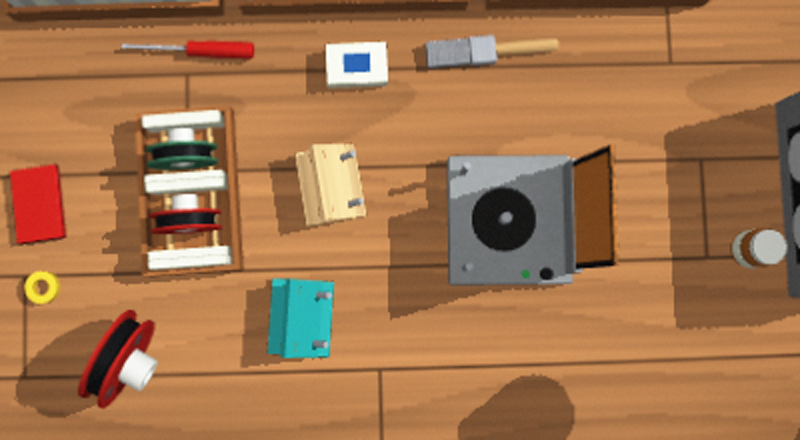

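View pics/s0.png

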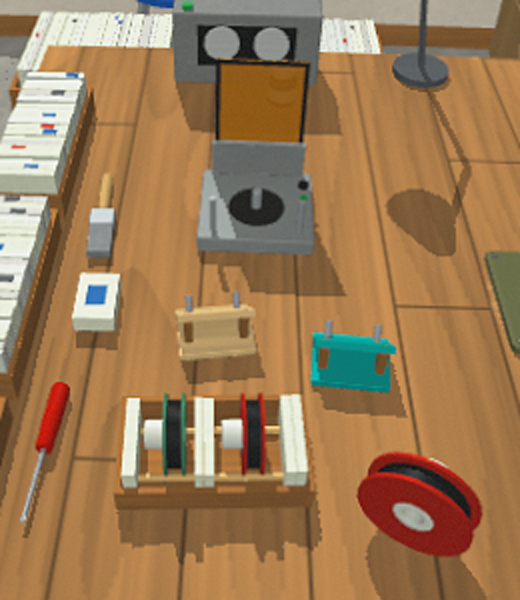

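The red reels are the small one in the tray (top pixel ~(172,217)) and a larger one lying free on the table (~(140,288)). The one in the tray is the one meant: it is the smaller, and it sits in the slot next to the green reel. The rest meant is the plywood one (~(246,200)), not the turquoise one (~(229,270)). Next I'll measure precisely and take a confirming crop.

Run:
```python
from h import *
from scipy.optimize import least_squares
for n in ['side','top']:
    z=np.load(n+'0.npz');im=z['im'].astype(int);P=z['P'];X,Y,Z=P[...,0],P[...,1],P[...,2]
    hsv=cv2.cvtColor(z['im'],cv2.COLOR_RGB2HSV).astype(int)
    box=lambda a,b,c,d,e,f:(X>a)&(X<b)&(Y>c)&(Y<d)&(Z>e)&(Z<f)
    red=((hsv[...,0]<8)|(hsv[...,0]>172))&(hsv[...,1]>150)
    m=red&box(.44,.55,.2,.38,.07,.115); Q=P[m]
    r=least_squares(lambda p:np.hypot(Q[:,1]-p[0],Q[:,2]-.058)-.05,[.29],loss='soft_l1',f_scale=.002) 
    print(n,'reel red',len(Q),'x',np.percentile(Q[:,0],[2,50,98]).round(4),'yc(rim, only valid if rim pts)',r.x.round(4),'zmax',Q[:,2].max().round(4),'y ext',np.percentile(Q[:,1],[1,99]).round(4))
    # boss
    m=box(.49,.55,.2,.38,.064,.09)&(hsv[...,1]<60)&(hsv[...,2]>120);B=P[m]
    if len(B): print('  boss',len(B),np.percentile(B,[2,50,98],axis=0).round(4).tolist())
    # tray: minAreaRect of carton/tray
    m=box(.38,.68,.19,.38,.03,.067);T=P[m][:,:2].astype(np.float32)
    print('  tray rect',cv2.minAreaRect(T*1000))
    # rest plane
    m=box(.47,.61,.02,.14,.012,.06);Q=P[m]
    best=None;rng=np.random.default_rng(0)
    for _ in range(500):
        a=Q[rng.choice(len(Q),3,False)];nn=np.cross(a[1]-a[0],a[2]-a[0]);L=np.linalg.norm(nn)
        if L<1e-7: continue
        nn/=L
        if abs(abs(nn[2])-.707)>.08: continue
        i=abs((Q-a[0])@nn)<.002
        if best is None or i.sum()>best.sum(): best=i
    if best is not None:
        F=Q[best];c=F.mean(0);nn=np.linalg.svd(F-c)[2][2];nn*=np.sign(nn[2])
        yaw=np.arctan2(nn[0],-nn[1]);ax=np.array([np.cos(yaw),np.sin(yaw),0]);up=np.cross(nn,ax)
        print('  rest plane n',nn.round(4),'inl',best.sum(),'c',c.round(4),'yaw',np.degrees(yaw).round(2),'along',np.percentile((F-c)@ax,[.5,99.5]).round(4),'up',np.percentile((F-c)@up,[.5,99.5]).round(4))
        t=P[box(.45,.63,.0,.15,.004,.09)];h=(t-c)@nn;pp=t[(h>.016)&(h<.027)]
        q=np.c_[(pp-c)@ax,(pp-c)@up]
        for s in(-1,1):
            k=q[q[:,0]*s>0]
            if len(k):print('   pin',s,len(k),np.median(k,axis=0).round(4))
    # deck
    m=box(.45,.51,-.22,-.13,.045,.069);S=P[m];print('  spindle',len(S),S.mean(0).round(4) if len(S) else '',np.percentile(S,[5,95],axis=0).round(4).tolist() if len(S) else '')
    m=box(.40,.56,-.25,-.11,.025,.042)&(hsv[...,2]<60);p=m.astype(np.uint8);
    k=P[m];(cc,rad)=cv2.minEnclosingCircle(k[:,:2].astype(np.float32)*1000);print('  platter',len(k),np.median(k,axis=0).round(4),cc,rad)
    m=box(.38,.58,-.285,-.25,.12,.24);C=P[m];c=C.mean(0);nn=np.linalg.svd(C-c)[2][2];print('  cover n',nn.round(4),'c',c.round(4))
    m=box(.36,.6,-.3,-.07,.026,.036);T=P[m][:,:2].astype(np.float32);print('  deck rect',cv2.minAreaRect(T*1000))
a=cv2.imread('pics/side0.png')[260:390,230:430];cv2.imwrite('pics/c1.png',cv2.resize(a,None,fx=4,fy=4,interpolation=2))
```

```text
side reel red 149 x [0.4696 0.4753 0.497 ] yc(rim, only valid if rim pts) [0.2835] zmax 0.1087 y ext [0.2429 0.3332]
  boss 106 [[0.498, 0.2766, 0.0649], [0.5081, 0.2921, 0.0709], [0.5203, 0.3029, 0.0751]]
  tray rect ((530.5193481445312, 288.31500244140625), (241.7130126953125, 142.2256317138672), 3.257812976837158)
  rest plane n [ 0.0272 -0.629   0.7769] inl 62 c [0.5283 0.0666 0.0366] yaw 2.47 along [-0.0452  0.0501] up [-0.0396  0.0373]
   pin -1 9 [-0.0224 -0.0165]
   pin 1 3 [ 0.048  -0.0108]
  spindle 32 [ 0.4775 -0.1672  0.0588] [[0.4717, -0.1742, 0.0475], [0.4848, -0.1632, 0.0682]]
  platter 342 [ 0.4773 -0.1624  0.0337] (456.3601379394531, -184.14569091796875) 71.44351196289062
  cover n [0.0191 0.995  0.0983] c [ 0.4759 -0.269   0.1817]
  deck rect ((476.79541015625, -181.18844604492188), (185.53724670410156, 188.90406799316406), 89.0818862915039)
top reel red 148 x [0.4711 0.4777 0.4997] yc(rim, only valid if rim pts) [0.2875] zmax 0.1126 y ext [0.2411 0.3297]
  boss 76 [[0.5046, 0.273, 0.0658], [0.5134, 0.2879, 0.0731], [0.5226, 0.3045, 0.0802]]
  tray rect ((533.0352172851562, 290.0118408203125), (241.38504028320312, 140.1271514892578), 2.734102249145508)
  rest plane n [ 0.1059 -0.6927  0.7134] inl 357 c [0.5393 0.0719 0.0387] yaw 8.7 along [-0.0531  0.055 ] up [-0.0383  0.0299]
   pin -1 23 [-0.0334 -0.0229]
   pin 1 29 [ 0.0365 -0.066 ]
  spindle 22 [ 0.4781 -0.1682  0.0633] [[0.4714, -0.1751, 0.0532], [0.4846, -0.1622, 0.0688]]
  platter 760 [ 0.4764 -0.1691  0.0344] (457.3524169921875, -187.17111206054688) 72.817138671875
  cover n [-0.0179 -0.9929 -0.1175] c [ 0.4765 -0.2679  0.1828]
  deck rect ((479.2648620605469, -179.67117309570312), (180.77244567871094, 188.7368621826172), 88.64363861083984)
```

View pics/c1.png

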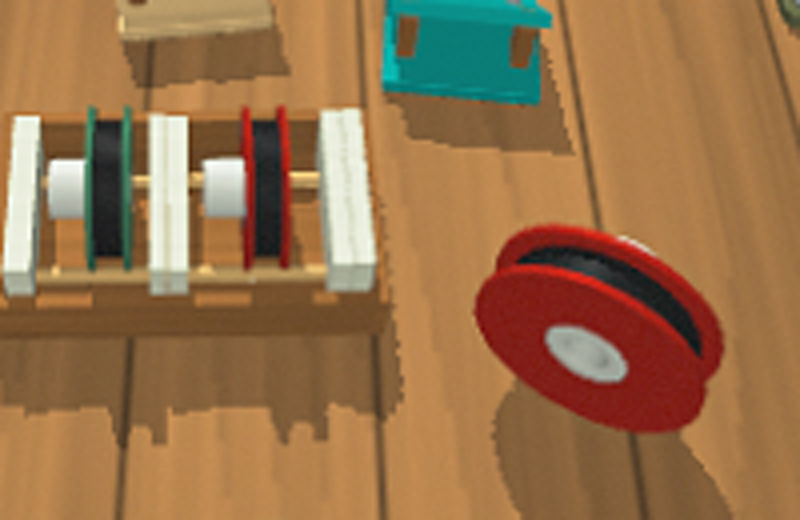

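The crop confirms it: the small red reel is in the tray at crop (267,185), boss toward +x. The bigger one stands loose at (600,330). Next I refine the rest pose and set up a move calculator.

```bash
cat >> h.py <<'E'
def rot(x,z):
    x=np.array(x,float);z=np.array(z,float);z/=np.linalg.norm(z);x-=z*(x@z);x/=np.linalg.norm(x)
    return np.c_[x,np.cross(z,x),z]
def rel(p0,R0,p1,R1):
    return (R0.T@(np.array(p1)-p0)*1000).round(1).tolist(),np.degrees(Rn.from_matrix(R0.T@R1).as_rotvec()).round(1).tolist()
def cur():
    s=monitor.sense();return s['eef_pos'],Rn.from_quat(s['eef_rot']).as_matrix(),s
E
python3 - <<'E'
from h import *
for n in ['side','top']:
    z=np.load(n+'0.npz');P=z['P'];X,Y,Z=P[...,0],P[...,1],P[...,2]
    hsv=cv2.cvtColor(z['im'],cv2.COLOR_RGB2HSV).astype(int)
    box=lambda a,b,c,d,e,f:(X>a)&(X<b)&(Y>c)&(Y<d)&(Z>e)&(Z<f)
    m=box(.46,.62,.0,.15,.008,.075);m=cv2.morphologyEx(m.astype(np.uint8),2,np.ones((3,3)))>0
    r=cv2.minAreaRect(P[m][:,:2].astype(np.float32)*1000);print(n,'rest rect',r)
    for yaw in (r[2] if r[2]<45 else r[2]-90,8.):
        a=np.radians(yaw);ax=np.array([np.cos(a),np.sin(a),0]);ay=np.array([-np.sin(a),np.cos(a),0])
        Q=P[m];c=np.array([.538,.08,0]);q=np.c_[(Q-c)@ax,(Q-c)@ay,Q[:,2]]
        f=(abs(q[:,0])<.045)&(q[:,2]<.06)&(q[:,2]>.02)
        d=(q[f,2]-q[f,1]);print(' yaw',yaw,'z-y median',np.median(d).round(4),np.percentile(d,[20,80]).round(4),'x ext',np.percentile(q[:,0],[1,99]).round(4),'y ext',np.percentile(q[:,1],[1,99]).round(4),'zmax',np.percentile(q[:,2],[98]).round(4))
        hgt=(q[:,2]-q[:,1]-np.median(d))/2**.5; k=(hgt>.012)&(hgt<.028)
        u=(q[:,1]+q[:,2])/2**.5
        for s in (-1,1):
            j=k&(q[:,0]*s>.015)&(q[:,2]<.06)
            if j.sum(): print('  pin',j.sum(),'x',np.median(q[j,0]).round(4),'u=(y+z)/r2',np.median(u[j]).round(4))
        top=(q[:,2]>.055)&~k; print('  upper edge u max',np.percentile(u[top],[50,95,99]).round(4))
p,R,s=cur()
a=np.radians(3);R1=rot([np.cos(a),np.sin(a),0],[0,0,-1])
print(rel(p,R,[.484,.2866,.21],R1),rel(p,R,[.484,.2866,.103],R1))
E
```

```text
side rest rect ((536.8035278320312, 80.02458190917969), (109.92102813720703, 92.9014663696289), 9.051791191101074)
 yaw 9.051791191101074 z-y median 0.0399 [0.0195 0.0553] x ext [-0.0547  0.0529] y ext [-0.0421  0.0456] zmax [0.0631]
  pin 15 x -0.0365 u=(y+z)/r2 0.0039
  pin 17 x 0.0344 u=(y+z)/r2 0.0033
  upper edge u max [0.0551 0.0579 0.059 ]
 yaw 8.0 z-y median 0.0397 [0.0188 0.0552] x ext [-0.0548  0.0527] y ext [-0.0421  0.0456] zmax [0.0631]
  pin 15 x -0.0359 u=(y+z)/r2 0.0034
  pin 17 x 0.0349 u=(y+z)/r2 0.0038
  upper edge u max [0.0552 0.0581 0.059 ]
top rest rect ((538.56005859375, 83.07684326171875), (109.80829620361328, 89.81858825683594), 8.170048713684082)
 yaw 8.170048713684082 z-y median 0.048 [0.0453 0.0513] x ext [-0.0533  0.0547] y ext [-0.0407  0.0462] zmax [0.0651]
  pin 16 x -0.0343 u=(y+z)/r2 0.0063
  pin 16 x 0.0363 u=(y+z)/r2 0.0062
  upper edge u max [0.0548 0.0599 0.0613]
 yaw 8.0 z-y median 0.048 [0.0453 0.0512] x ext [-0.0533  0.0547] y ext [-0.0406  0.0461] zmax [0.0651]
  pin 16 x -0.0342 u=(y+z)/r2 0.0062
  pin 16 x 0.0363 u=(y+z)/r2 0.0063
  upper edge u max [0.0547 0.0599 0.0613]
([-143.1, 360.3, 46.3], [0.0, 0.0, 67.5]) ([-143.1, 360.3, 153.3], [0.0, 0.0, 67.5])
```

Request:
jog_arm(
  claw=[60, 60, 60, 60, 60, 60, 60, 60, 60, 60, 60, 60],
  dp=[
    [-143, 360, 46],
    [-143, 360, 46],
    [-143, 360, 46],
    [-143, 360, 46],
    [-143, 360, 46],
    [-143, 360, 46],
    [-143, 360, 46],
    [-143, 360, 46],
    [-143, 360, 46],
    [-143, 360, 46],
    [-143, 360, 46],
    [-143, 360, 46],
  ],
  rotation=[
    [0, 0, 67.5],
    [0, 0, 67.5],
    [0, 0, 67.5],
    [0, 0, 67.5],
    [0, 0, 67.5],
    [0, 0, 67.5],
    [0, 0, 67.5],
    [0, 0, 67.5],
    [0, 0, 67.5],
    [0, 0, 67.5],
    [0, 0, 67.5],
    [0, 0, 67.5],
  ],
  newtons=60,
)

```text
clock: 2.3
eef_pos: [0.4842, 0.2861, 0.21]
eef_rot: [1.0, 0.025, -0.0, -0.0]
wrist_force: [-0.8, 0.7, -0.1]
grip_width: 0.0599
```

Request:
jog_arm(
  claw=[60, 60, 60, 60, 60, 15, 15, 15, 15, 15, 15, 15],
  dp=[
    [0, 0, 40],
    [0, 0, 75],
    [0, 0, 95],
    [0, 0, 107],
    [0, 0, 107],
    [0, 0, 107],
    [0, 0, 107],
    [0, 0, 107],
    [0, 0, 107],
    [0, 0, 107],
    [0, 0, 107],
    [0, 0, 107],
  ],
  rotation=[
    [0, 0, 0],
    [0, 0, 0],
    [0, 0, 0],
    [0, 0, 0],
    [0, 0, 0],
    [0, 0, 0],
    [0, 0, 0],
    [0, 0, 0],
    [0, 0, 0],
    [0, 0, 0],
    [0, 0, 0],
    [0, 0, 0],
  ],
)

```text
clock: 3.3
eef_pos: [0.4846, 0.2877, 0.105]
eef_rot: [1.0, 0.026, 0.001, -0.001]
wrist_force: [-0.4, 1.2, 5.6]
grip_width: 0.0247
```

Run:
```python
from h import *
p,R,s=cur();print(p,s['grip_width'],s['wrist_force'],s['q'].round(2))
a=np.radians(8.5);ax=np.array([np.cos(a),np.sin(a),0]);ay=np.array([-np.sin(a),np.cos(a),0]);zz=np.array([0,0,1.])
n=(zz-ay)/2**.5;up=(zz+ay)/2**.5
seat=np.array([.5365,.0902,.0568])
R1=rot(n,-up)
lift=p+[0,0,.13]
print('lift',rel(p,R,lift,R))
T=lambda gap,uh:seat+(.013+gap)*n+(.045+uh)*up
print('pre', rel(lift,R,T(.08,.01),R1),T(.08,.01))
print('place',rel(T(.08,.01),R1,T(.002,.003),R1))
```

```text
[0.48459681 0.28773316 0.10496965] 0.024719661482440376 [-0.36619511  1.17961857  5.58245094] [0.46 0.44 1.72 0.   0.97 0.41]
lift ([0.3, -0.3, -130.0], [0.0, 0.0, 0.0])
pre ([44.0, 226.8, 73.2], [-33.2, 36.4, 79.7]) [0.54047165 0.06362509 0.1614518 ]
place ([-78.0, 0.0, 7.0], [0.0, 0.0, 0.0])
```

Request:
jog_arm(
  claw=[15, 15, 15, 15, 15, 15],
  dp=[
    [0, 0, -20],
    [0, 0, -50],
    [0, 0, -90],
    [0, 0, -130],
    [0, 0, -130],
    [0, 0, -130],
  ],
  rotation=[
    [0, 0, 0],
    [0, 0, 0],
    [0, 0, 0],
    [0, 0, 0],
    [0, 0, 0],
    [0, 0, 0],
  ],
)

```text
clock: 3.8
eef_pos: [0.4853, 0.2874, 0.2362]
eef_rot: [1.0, 0.026, 0.003, -0.001]
wrist_force: [0.0, 0.9, -2.9]
grip_width: 0.0249
```

Run:
```python
from h import *
p,R,s=cur();print(p,s['grip_width'],s['wrist_force'])
for n in ['side','top']:
    im,d,P=look(n,n+'1')
    Q=P-p;L=Q@R
    m=(abs(L[...,0])<.06)&(abs(L[...,1])<.07)&(L[...,2]>-.02)&(L[...,2]<.12)
    hsv=cv2.cvtColor(im,cv2.COLOR_RGB2HSV).astype(int)
    red=((hsv[...,0]<8)|(hsv[...,0]>172))&(hsv[...,1]>150)&m
    print(n,red.sum(),np.percentile(L[red],[2,50,98],axis=0).round(4).tolist())
a=np.vstack([cv2.imread('pics/side1.png')[190:400,180:440]]);cv2.imwrite('pics/c2.png',cv2.resize(a,None,fx=2.5,fy=2.5))
```

```text
[0.48525958 0.28738096 0.23622639] 0.024930160870887688 [ 0.01509417  0.93827059 -2.86245994]
side 215 [[-0.0132, -0.0476, -0.002], [-0.0081, -0.0277, 0.0174], [0.0118, 0.0292, 0.08]]
top 114 [[-0.0141, 0.0103, -0.0007], [-0.0116, 0.0326, 0.0262], [0.0112, 0.0499, 0.087]]
```

View pics/c2.png

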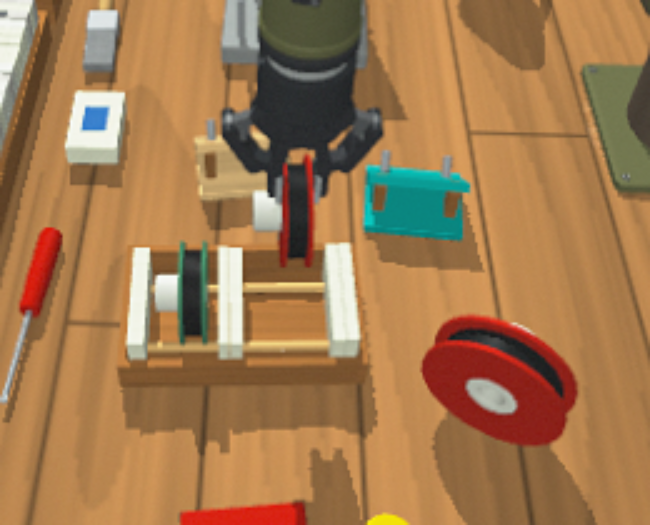

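The picture shows the reel hanging cleanly in the jaws at crop (298,210), boss toward +x, with green undisturbed at (193,290). Next, turn it over the rest.

Run:
```python
from h import *
p,R,s=cur()
a=np.radians(8.5);ay=np.array([-np.sin(a),np.cos(a),0]);zz=np.array([0,0,1.])
n=(zz-ay)/2**.5;up=(zz+ay)/2**.5
seat=np.array([.5365,.0902,.0568]);R1=rot(n,-up)
T=seat+(.013+.08)*n+(.046+.01)*up
print('pre', rel(p,R,T,R1),T)
```

```text
pre ([46.4, 224.4, 70.3], [-32.9, 36.4, 79.8]) [0.54036713 0.06432443 0.16215891]
```

Request:
jog_arm(
  claw=[15, 15, 15, 15, 15, 15, 15, 15, 15, 15, 15, 15],
  dp=[
    [46, 224, 20],
    [46, 224, 20],
    [46, 224, 20],
    [46, 224, 20],
    [46, 224, 20],
    [46, 224, 20],
    [46, 224, 20],
    [46, 224, 20],
    [46, 224, 20],
    [46, 224, 20],
    [46, 224, 20],
    [46, 224, 20],
  ],
  rotation=[
    [-33, 36.4, 80],
    [-33, 36.4, 80],
    [-33, 36.4, 80],
    [-33, 36.4, 80],
    [-33, 36.4, 80],
    [-33, 36.4, 80],
    [-33, 36.4, 80],
    [-33, 36.4, 80],
    [-33, 36.4, 80],
    [-33, 36.4, 80],
    [-33, 36.4, 80],
    [-33, 36.4, 80],
  ],
)

```text
clock: 4.9
eef_pos: [0.5393, 0.0653, 0.2108]
eef_rot: [0.746, -0.562, 0.269, 0.235]
wrist_force: [-0.6, -1.0, -2.8]
grip_width: 0.0251
```

```bash
cat > pl.py <<'E'
from h import *
p,R,s=cur();print(p,s['q'].round(2),s['wrist_force'].round(1))
a=np.radians(8.5);ay=np.array([-np.sin(a),np.cos(a),0]);zz=np.array([0,0,1.])
n=(zz-ay)/2**.5;up=(zz+ay)/2**.5
seat=np.array([.5365,.0902,.0568]);R1=rot(n,-up)
for g,u in((.06,.008),(.002,.004)):
    T=seat+(.013+g)*n+(.046+u)*up
    print(g,u, rel(p,R,T,R1),T)
E
python3 pl.py
```

```text
[0.5393218  0.06531743 0.21082709] [ 0.46  0.43  1.69 -0.73  1.32  2.05] [-0.6 -1.  -2.8]
0.06 0.008 ([-51.2, -5.3, 40.2], [-2.5, 3.1, 6.6]) [0.53848582 0.07691254 0.14660256]
0.002 0.004 ([-108.5, -11.7, 47.4], [-2.5, 3.1, 6.6]) [0.5328419  0.11467689 0.10276194]
```

Request:
jog_arm(
  claw=[15, 15, 15, 15, 15],
  dp=[
    [-51, -5, 40],
    [-51, -5, 40],
    [-51, -5, 40],
    [-51, -5, 40],
    [-51, -5, 40],
  ],
  rotation=[
    [-2.5, 3.1, 6.6],
    [-2.5, 3.1, 6.6],
    [-2.5, 3.1, 6.6],
    [-2.5, 3.1, 6.6],
    [-2.5, 3.1, 6.6],
  ],
)

```text
clock: 5.32
eef_pos: [0.5399, 0.0765, 0.1494]
eef_rot: [0.702, -0.601, 0.29, 0.249]
wrist_force: [-0.3, 0.6, -3.2]
grip_width: 0.0247
```

```bash
cat >> pl.py <<'E'
import sys
im,d,P=look('top','top_'+sys.argv[1]);im2,d2,P2=look('side','side_'+sys.argv[1])
for nm,i,Q in(('top',im,P),('side',im2,P2)):
    hsv=cv2.cvtColor(i,cv2.COLOR_RGB2HSV).astype(int)
    m=((hsv[...,0]<8)|(hsv[...,0]>172))&(hsv[...,1]>150)&(Q[...,0]>.42)&(Q[...,0]<.65)&(Q[...,1]>-.12)&(Q[...,1]<.2)
    D=Q[m]-seat; h=D@n
    ax=np.cross(up,n)
    print(nm,m.sum(),'h',np.percentile(h,[2,50,98]).round(4),'u',np.percentile(D@up,[1,99]).round(4),'x',np.percentile(D@ax,[1,99]).round(4))
E
python3 pl.py a
```

```text
[0.53989569 0.07652827 0.14939625] [ 0.49  0.55  1.7  -0.76  1.3   2.28] [-0.3  0.6 -3.2]
0.06 0.008 ([-2.4, 1.3, 1.6], [-0.2, 0.0, 0.2]) [0.53848582 0.07691254 0.14660256]
0.002 0.004 ([-60.4, 1.1, 5.6], [-0.2, 0.0, 0.2]) [0.5328419  0.11467689 0.10276194]
top 576 h [0.0439 0.0875 0.0913] u [-0.0847  0.0572] x [-0.0469  0.0484]
side 8 h [0.0623 0.0657 0.0678] u [-0.1333  0.0416] x [0.0325 0.0451]
```

Request:
jog_arm(
  claw=[15, 15, 15, 15, 15, 15],
  dp=[
    [-25, 1, 3],
    [-45, 1, 5],
    [-55, 1, 5],
    [-60, 1, 5.5],
    [-60, 1, 5.5],
    [-60, 1, 5.5],
  ],
  rotation=[
    [0, 0, 0],
    [0, 0, 0],
    [0, 0, 0],
    [0, 0, 0],
    [0, 0, 0],
    [0, 0, 0],
  ],
)

```text
clock: 5.92
eef_pos: [0.5339, 0.115, 0.1042]
eef_rot: [0.701, -0.602, 0.291, 0.247]
wrist_force: [0.3, 0.3, -2.2]
grip_width: 0.0253
```

```bash
python3 pl.py b
```

```text
[0.53392699 0.11501115 0.10421296] [ 0.55  0.63  1.7  -0.75  1.28  2.37] [ 0.3  0.3 -2.2]
0.06 0.008 ([57.1, 1.2, -3.0], [-0.4, 0.1, 0.1]) [0.53848582 0.07691254 0.14660256]
0.002 0.004 ([-0.9, 1.1, 1.1], [-0.4, 0.1, 0.1]) [0.5328419  0.11467689 0.10276194]
top 544 h [0.0022 0.0277 0.0323] u [-0.0432  0.0529] x [-0.047   0.0482]
side 3 h [0.027  0.0271 0.0273] u [0.0088 0.0241] x [0.0425 0.0474]
```

Request:
jog_arm(
  claw=[15, 15, 15],
  dp=[
    [-2, 1, 2],
    [-3, 1, 3],
    [-3, 1, 3],
  ],
  rotation=[
    [0, 0, 0],
    [0, 0, 0],
    [0, 0, 0],
  ],
)

```text
clock: 6.27
eef_pos: [0.5332, 0.1136, 0.1006]
eef_rot: [0.701, -0.601, 0.292, 0.248]
wrist_force: [1.7, -5.3, 5.1]
grip_width: 0.0248
```

Request:
jog_arm(
  claw=[34, 45, 50, 50, 50, 50, 50, 50, 50, 50],
  dp=[
    [1, 0, 0],
    [1, 0, 0],
    [1, 0, 0],
    [1, 0, 0],
    [1, 0, -10],
    [1, 0, -35],
    [1, 0, -70],
    [1, 0, -100],
    [1, 0, -120],
    [1, 0, -120],
  ],
  rotation=[
    [0, 0, 0],
    [0, 0, 0],
    [0, 0, 0],
    [0, 0, 0],
    [0, 0, 0],
    [0, 0, 0],
    [0, 0, 0],
    [0, 0, 0],
    [0, 0, 0],
    [0, 0, 0],
  ],
)

```text
clock: 7.1
eef_pos: [0.5209, 0.2024, 0.1877]
eef_rot: [0.702, -0.602, 0.292, 0.243]
wrist_force: [1.0, 0.2, -0.6]
grip_width: 0.0497
```

```bash
python3 pl.py c
python3 - <<'E'
import cv2
cv2.imwrite('pics/c3.png',cv2.resize(cv2.imread('pics/top_c.png')[130:280,140:400],None,fx=3,fy=3))
E
```

```text
[0.5209238  0.20236297 0.18770608] [ 0.68  0.57  1.53 -0.66  1.51  2.3 ] [ 1.   0.2 -0.6]
0.06 0.008 ([61.3, 2.6, 118.2], [-0.7, 0.4, -0.0]) [0.53848582 0.07691254 0.14660256]
0.002 0.004 ([3.3, 2.7, 122.6], [-0.7, 0.4, -0.0]) [0.5328419  0.11467689 0.10276194]
top 688 h [0.0003 0.0265 0.0307] u [-0.0511  0.0473] x [-0.0473  0.0478]
side 27 h [0.0045 0.0266 0.0287] u [-0.0993  0.0365] x [0.021  0.0471]
```

View pics/c3.png

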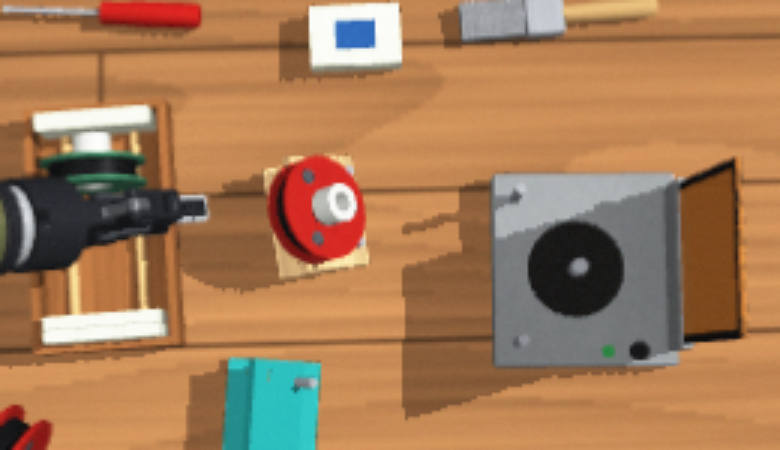

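Step 1 looks met: the reel is on the rest at crop (318,210) with its boss out at (335,204), and it's clear of the jaws. Next I measure the boss for the new grasp.

```bash
cat > b.py <<'E'
from h import *
p,R,s=cur()
for nm in('top','side'):
    im,d,Q=look(nm)
    hsv=cv2.cvtColor(im,cv2.COLOR_RGB2HSV).astype(int)
    box=(Q[...,0]>.46)&(Q[...,0]<.62)&(Q[...,1]>-.0)&(Q[...,1]<.16)&(Q[...,2]>.03)&(Q[...,2]<.15)
    F=Q[box&((hsv[...,0]<8)|(hsv[...,0]>172))&(hsv[...,1]>150)]
    if len(F)<60: print(nm,'few',len(F));continue
    rng=np.random.default_rng(1);best=np.zeros(len(F),bool)
    for _ in range(400):
        a=F[rng.choice(len(F),3,False)];nn=np.cross(a[1]-a[0],a[2]-a[0]);nn/=np.linalg.norm(nn)+1e-12
        i=abs((F-a[0])@nn)<.0015
        if i.sum()>best.sum():best=i
    G=F[best];c=G.mean(0);nn=np.linalg.svd(G-c)[2][2];nn*=np.sign(nn[2])
    e1=np.cross([0,1,1],nn);e1/=np.linalg.norm(e1);e2=np.cross(nn,e1)
    (cc,r)=cv2.minEnclosingCircle(np.c_[(G-c)@e1,(G-c)@e2].astype(np.float32)*1000)
    C=c+(e1*cc[0]+e2*cc[1])/1000
    print(nm,'n',nn.round(3),best.sum(),'flange centre',C.round(4),'r',r,'flat',(C-.026*nn).round(4))
    B=Q[box&(hsv[...,1]<70)&(hsv[...,2]>110)];h=(B-C)@nn
    T=B[(h>.019)&(h<.030)];t=T.mean(0)
    (cc,r)=cv2.minEnclosingCircle(np.c_[(T-t)@e1,(T-t)@e2].astype(np.float32)*1000)
    print('  boss top',len(T),'h',np.median((T-C)@nn).round(4),'centre',(t+(e1*cc[0]+e2*cc[1])/1000).round(4),'r',r,'expected',(C+.024*nn).round(4))
a=np.radians(8.5);ax=np.array([np.cos(a),np.sin(a),0]);ay=np.array([-np.sin(a),np.cos(a),0]);zz=np.array([0,0,1.])
n=(zz-ay)/2**.5;up=(zz+ay)/2**.5
seat=np.array([.5365,.0902,.0568])-.002*up
print('model boss top',(seat+.05*n).round(4),'n',n.round(3))
R1=rot(ax,-n)
for g in(.10,0):
    # fingertips 2 mm above flange when g=0: TCP 25 mm behind tips
    T=seat+(.026+.002+.025+g)*n; print(g,T.round(4),rel(p,R,T,R1))
E
python3 b.py
```

```text
top n [ 0.123 -0.695  0.708] 276 flange centre [0.541  0.0709 0.0754] r 51.18842315673828 flat [0.5378 0.0889 0.057 ]
  boss top 86 h 0.0234 centre [0.5421 0.0548 0.0925] r 18.44785499572754 expected [0.5439 0.0542 0.0924]
side few 28
model boss top [0.5419 0.0538 0.0907] n [ 0.105 -0.699  0.707]
0.1 [ 0.5527 -0.0182  0.1636] ([140.8, 0.7, 170.0], [68.9, -69.3, -69.0])
0 [0.5422 0.0517 0.0929] ([40.8, 0.5, 170.3], [68.9, -69.3, -69.0])
```

```bash
cat >> b.py <<'E'
print('mid',rel(p,R,[.548,.06,.30],R1))
E
python3 b.py | tail -1
```

```text
mid ([181.3, -8.0, 16.7], [69.2, -69.2, -69.0])
```

Request:
jog_arm(
  claw=[70, 70, 70, 70, 70, 70, 70, 70, 70, 70, 70, 70],
  dp=[
    [181, -8, 17],
    [181, -8, 17],
    [181, -8, 17],
    [181, -8, 17],
    [181, -8, 17],
    [181, -8, 17],
    [181, -8, 17],
    [181, -8, 17],
    [181, -8, 17],
    [181, -8, 17],
    [181, -8, 17],
    [181, -8, 17],
  ],
  rotation=[
    [69, -69, -69],
    [69, -69, -69],
    [69, -69, -69],
    [69, -69, -69],
    [69, -69, -69],
    [69, -69, -69],
    [69, -69, -69],
    [69, -69, -69],
    [69, -69, -69],
    [69, -69, -69],
    [69, -69, -69],
    [69, -69, -69],
  ],
)

```text
clock: 8.4
eef_pos: [0.5472, 0.06, 0.2998]
eef_rot: [0.958, -0.216, 0.101, -0.158]
wrist_force: [-0.7, 0.0, -1.5]
grip_width: 0.0697
```

```bash
cat > b2.py <<'E'
from h import *
p,R,s=cur();print(p,s['q'].round(2))
a=np.radians(9);ax=np.array([np.cos(a),np.sin(a),0]);ay=np.array([-np.sin(a),np.cos(a),0]);zz=np.array([0,0,1.])
n=(zz-ay)/2**.5
flat=np.array([.5366,.0890,.0560]);R1=rot(ax,-n)
for g in(.10,.06,0):
    T=flat+(.026+.002+.025+g)*n; print(g,T.round(4),rel(p,R,T,R1))
E
python3 b2.py
```

```text
[0.54717282 0.06003151 0.29981238] [-0.16  0.13  1.7   0.34  1.11  0.16]
0.1 [ 0.5535 -0.0179  0.1642] ([23.4, 111.3, 107.5], [26.0, -25.3, -26.5])
0.06 [0.5491 0.0101 0.1359] ([3.5, 98.9, 139.9], [26.0, -25.3, -26.5])
0 [0.5425 0.052  0.0935] ([-26.4, 80.2, 188.5], [26.0, -25.3, -26.5])
```

Request:
jog_arm(
  claw=[70, 70, 70, 70, 70, 70, 70, 70, 70],
  dp=[
    [23, 80, 40],
    [23, 111, 60],
    [23, 111, 80],
    [23, 111, 107],
    [23, 111, 107],
    [23, 111, 107],
    [23, 111, 107],
    [23, 111, 107],
    [23, 111, 107],
  ],
  rotation=[
    [26, -25.3, -26.5],
    [26, -25.3, -26.5],
    [26, -25.3, -26.5],
    [26, -25.3, -26.5],
    [26, -25.3, -26.5],
    [26, -25.3, -26.5],
    [26, -25.3, -26.5],
    [26, -25.3, -26.5],
    [26, -25.3, -26.5],
  ],
)

```text
clock: 9.15
eef_pos: [0.554, -0.0185, 0.1631]
eef_rot: [0.922, 0.069, -0.03, -0.38]
wrist_force: [-0.6, 0.3, -0.4]
grip_width: 0.0701
```

```bash
python3 b2.py; python3 -c "
from h import *
im,d,P=look('side','side_d')
cv2.imwrite('pics/c4.png',cv2.resize(im[190:310,200:360,::-1],None,fx=4,fy=4))"
```

```text
[ 0.5540244  -0.01846086  0.16306202] [-0.48  0.59  1.57  0.61  1.53 -0.83]
0.1 [ 0.5535 -0.0179  0.1642] ([-0.4, -1.3, -0.3], [0.1, -0.1, -0.4])
0.06 [0.5491 0.0101 0.1359] ([-0.5, -1.4, 39.7], [0.1, -0.1, -0.4])
0 [0.5425 0.052  0.0935] ([-0.7, -1.5, 99.7], [0.1, -0.1, -0.4])
```

View pics/c4.png

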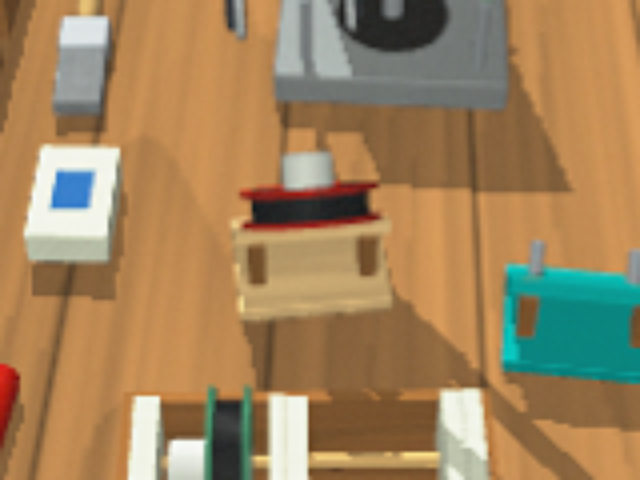

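Request:
jog_arm(
  claw=[60, 60, 60, 60, 60, 60, 25, 25, 25, 25, 25, 25],
  dp=[
    [0, -1, 35],
    [0, -1, 65],
    [-0.5, -1.5, 85],
    [-0.5, -1.5, 95],
    [-0.5, -1.5, 98],
    [-0.5, -1.5, 98],
    [-0.5, -1.5, 98],
    [-0.5, -1.5, 98],
    [-0.5, -1.5, 98],
    [-0.5, -1.5, 98],
    [-0.5, -1.5, 98],
    [-0.5, -1.5, 98],
  ],
  rotation=[
    [0, 0, 0],
    [0, 0, 0],
    [0, 0, 0],
    [0, 0, 0],
    [0, 0, 0],
    [0, 0, 0],
    [0, 0, 0],
    [0, 0, 0],
    [0, 0, 0],
    [0, 0, 0],
    [0, 0, 0],
    [0, 0, 0],
  ],
  newtons=60,
)

```text
clock: 10.2
eef_pos: [0.5433, 0.0508, 0.0981]
eef_rot: [0.922, 0.071, -0.028, -0.38]
wrist_force: [-2.0, -4.9, 5.3]
grip_width: 0.0334
```

```bash
cat > d.py <<'E'
from h import *
p,R,s=cur();print(p,s['grip_width'],s['wrist_force'].round(1),s['q'].round(2))
sp=np.array([.4775,-.1690])
R1=rot([np.cos(np.radians(0)),0,0],[0,0,-1])
print('tilt',np.degrees(np.arccos(-R[2,2])))
print('lift',rel(p,R,p+[0,-.05,.07],R))
# reel flat face is ~51mm ahead of TCP on axis
for z in (.20,.15,.13): print(z,rel(p,R,[sp[0],sp[1],z],R1))
E
python3 d.py
```

```text
[0.54331481 0.05076336 0.09810794] 0.03341132005792863 [-2.  -4.9  5.3] [-0.39  0.64  1.7   0.67  1.34 -0.89]
tilt 44.831135639781756
lift ([-7.5, -14.3, -84.5], [0.0, 0.0, 0.0])
0.2 ([-98.4, 74.9, -218.4], [-44.8, 3.3, 8.4])
0.15 ([-98.5, 110.1, -183.0], [-44.8, 3.3, 8.4])
0.13 ([-98.6, 124.2, -168.8], [-44.8, 3.3, 8.4])
```

Request:
jog_arm(
  claw=[25, 25, 25, 25, 25, 25],
  dp=[
    [0, 0, -10],
    [0, 0, -30],
    [0, 0, -60],
    [0, 0, -90],
    [0, 0, -100],
    [0, 0, -100],
  ],
  rotation=[
    [0, 0, 0],
    [0, 0, 0],
    [0, 0, 0],
    [0, 0, 0],
    [0, 0, 0],
    [0, 0, 0],
  ],
)

```text
clock: 10.7
eef_pos: [0.5561, -0.0211, 0.1693]
eef_rot: [0.923, 0.071, -0.026, -0.378]
wrist_force: [-0.2, 1.4, -3.5]
grip_width: 0.0333
```

```bash
python3 d.py
```

```text
[ 0.5561398  -0.02105244  0.16929376] 0.03328247436104194 [-0.2  1.4 -3.5] [-0.48  0.58  1.56  0.61  1.53 -0.83]
tilt 44.56688441743117
lift ([-7.1, -13.9, -84.6], [0.0, 0.0, 0.0])
0.2 ([-99.8, 73.8, -116.7], [-44.5, 3.0, 8.3])
0.15 ([-100.1, 108.9, -81.0], [-44.5, 3.0, 8.3])
0.13 ([-100.2, 122.9, -66.8], [-44.5, 3.0, 8.3])
```

Request:
jog_arm(
  claw=[25, 25, 25, 25, 25, 25, 25, 25, 25, 25],
  dp=[
    [-20, 5, -40],
    [-40, 20, -75],
    [-65, 45, -105],
    [-100, 74, -117],
    [-100, 74, -117],
    [-100, 74, -117],
    [-100, 74, -117],
    [-100, 74, -117],
    [-100, 74, -117],
    [-100, 74, -117],
  ],
  rotation=[
    [-44.5, 3, 8.3],
    [-44.5, 3, 8.3],
    [-44.5, 3, 8.3],
    [-44.5, 3, 8.3],
    [-44.5, 3, 8.3],
    [-44.5, 3, 8.3],
    [-44.5, 3, 8.3],
    [-44.5, 3, 8.3],
    [-44.5, 3, 8.3],
    [-44.5, 3, 8.3],
  ],
)

```text
clock: 11.53
eef_pos: [0.4753, -0.166, 0.1977]
eef_rot: [1.0, 0.002, -0.004, -0.003]
wrist_force: [-0.3, -0.1, -2.9]
grip_width: 0.0331
```

```bash
cat > e.py <<'E'
from h import *
import sys
p,R,s=cur();print(p,s['grip_width'],s['wrist_force'].round(1),s['moment'].round(2),'toolz',R[:,2].round(4),'x',R[:,0].round(3))
im,d,Ps=look('side','side_'+sys.argv[1]);im2,d2,Pt=look('top','top_'+sys.argv[1])
for nm,i,Q in(('side',im,Ps),('top',im2,Pt)):
    hsv=cv2.cvtColor(i,cv2.COLOR_RGB2HSV).astype(int)
    red=((hsv[...,0]<8)|(hsv[...,0]>172))&(hsv[...,1]>140)&(hypot:=np.hypot(Q[...,0]-p[0],Q[...,1]-p[1])<.075)&(Q[...,2]>p[2]-.09)
    F=Q[red];print(nm,len(F),'z pct',np.percentile(F[:,2],[1,25,50,75,99]).round(4))
    # circle fit of flange rim (outer side points): radial LSQ on rim pts via hull
    from scipy.optimize import least_squares
    xy=F[:,:2];hull=cv2.convexHull(xy.astype(np.float32)*1000)[:,0]/1000
    r=least_squares(lambda c:np.hypot(xy[:,0]-c[0],xy[:,1]-c[1]).clip(.045)-.05,p[:2],loss='soft_l1',f_scale=.001)
    print('   rim centre r=50mm',r.x.round(4),'rel TCP',(r.x-p[:2]).round(4),'ext',np.percentile(xy,[.5,99.5],axis=0).round(4).tolist())
    T=F[F[:,2]>np.percentile(F[:,2],99)-.006]
    if nm=='top':
        c=T.mean(0);nn=np.linalg.svd(T-c)[2][2];nn*=np.sign(nn[2]);print('   top flange n',nn.round(3),len(T))
E
python3 e.py e; python3 -c "
import cv2,numpy as np
a=cv2.resize(cv2.imread('pics/side_e.png')[90:230,240:360],None,fx=3.3,fy=3.3);b=cv2.resize(cv2.imread('pics/top_e.png')[150:290,290:410],None,fx=3.3,fy=3.3)
cv2.imwrite('pics/c5.png',np.hstack([a,b]))"
```

```text
[ 0.47533467 -0.16599384  0.19768294] 0.03310724059166336 [-0.3 -0.1 -2.9] [0.02 0.01 0.01] toolz [-0.0077  0.0061 -1.    ] x [ 1.     0.005 -0.008]
side 402 z pct [0.1419 0.1473 0.1666 0.1679 0.1843]
   rim centre r=50mm [ 0.4739 -0.1743] rel TCP [-0.0014 -0.0083] ext [[0.4272, -0.1999], [0.5233, -0.1201]]
top 202 z pct [0.1441 0.1656 0.1676 0.1699 0.3477]
   rim centre r=50mm [ 0.4729 -0.1719] rel TCP [-0.0024 -0.0059] ext [[0.427, -0.2089], [0.5185, -0.0967]]
   top flange n [-0.561 -0.736  0.379] 3
```

View pics/c5.png

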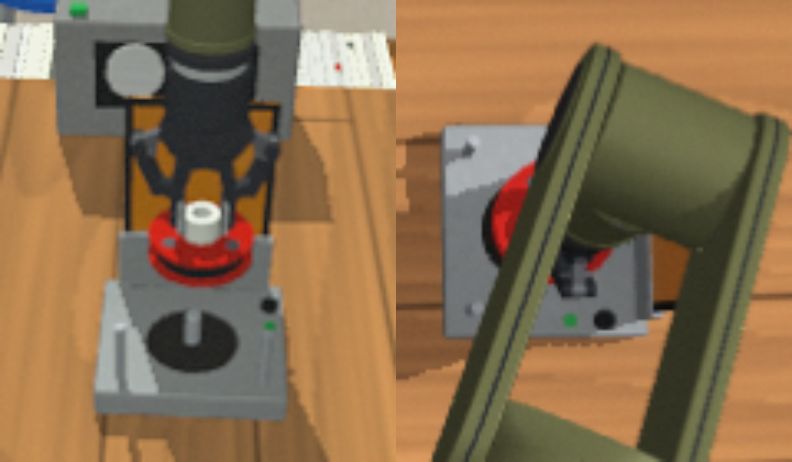

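Picture: the reel is held boss up, flange level, above the spindle (the tip is at left panel (192,318)). I'll measure the bore's offset from the TCP and the spindle in the same camera.

```bash
cat > f.py <<'E'
from h import *
from scipy.optimize import least_squares
p,R,s=cur()
c=get_calibration('side');f=210/np.tan(np.radians(c['fovy'])/2)
K=np.array([[f,0,c['cx']],[0,f,c['cy']],[0,0,1.]]);Rc=np.array(c['R']);t=np.array(c['t'])
im,d,Q=look('side','side_f')
hsv=cv2.cvtColor(im,cv2.COLOR_RGB2HSV).astype(int)
near=(np.hypot(Q[...,0]-p[0],Q[...,1]-p[1])<.08)
def ray(u,v,z):
    q=cv2.undistortPoints(np.array([[[u,v]]],float),K,np.array([c['k1'],0,0,0,0.]))[0,0]
    o=-Rc.T@t;dr=Rc.T@np.array([q[0],q[1],1]);return o+dr*(z-o[2])/dr[2]
W=Q[near&(hsv[...,1]<70)&(hsv[...,2]>120)&(Q[...,2]>.14)&(Q[...,2]<.25)]
print('white z',np.percentile(W[:,2],[2,25,50,75,98]).round(4))
zt=p[2]-.0255+.024
top=W[abs(W[:,2]-np.percentile(W[:,2],95))<.004]
cc,r=cv2.minEnclosingCircle(top[:,:2].astype(np.float32)*1000);print('boss top: n',len(top),'centre',cc,r,'mean',top.mean(0).round(4),'rel TCP mm',np.array(cc)-p[:2]*1000)
F=Q[near&((hsv[...,0]<8)|(hsv[...,0]>172))&(hsv[...,1]>140)&(Q[...,2]>.12)&(Q[...,2]<.20)]
zz=np.histogram(F[:,2],bins=np.arange(.13,.19,.003));print(list(zip(zz[1].round(3),zz[0])))
m=F[:,2].copy();zf=np.median(F[(F[:,2]>.16)&(F[:,2]<.175)][:,2]);U=F[abs(F[:,2]-zf)<.005]
A=np.c_[U,np.ones(len(U))];cen=U.mean(0);nn=np.linalg.svd(U-cen)[2][2];print('flange n',nn.round(3),'z',zf)
cc,r=cv2.minEnclosingCircle(U[:,:2].astype(np.float32)*1000);print('flange circ',cc,r,'rel TCP',np.array(cc)-p[:2]*1000)
S=Q[(np.hypot(Q[...,0]-.4775,Q[...,1]+.168)<.02)&(Q[...,2]>.045)&(Q[...,2]<.072)]
print('spindle',len(S),np.percentile(S,[2,50,98],axis=0).round(4).tolist())
T=S[S[:,2]>.0655];print('tip',len(T),T.mean(0).round(4),np.ptp(T,axis=0).round(4))
k=(slice(0,420),);
Pm=Q[(np.hypot(Q[...,0]-.4775,Q[...,1]+.168)<.065)&(Q[...,2]>.025)&(Q[...,2]<.042)&(hsv[...,2]<60)]
cc=cv2.fitEllipse(cv2.convexHull(Pm[:,:2].astype(np.float32)*1000));print('platter ellipse',len(Pm),cc,'z',np.median(Pm[:,2]))
cv2.imwrite('pics/c6.png',cv2.resize(im[125:215,265:345,::-1],None,fx=6.5,fy=6.5,interpolation=cv2.INTER_CUBIC))
E
python3 f.py
```

```text
white z [0.1668 0.1776 0.1864 0.191  0.2008]
boss top: n 49 centre (477.8299255371094, -166.40435791015625) 20.534618377685547 mean [ 0.4756 -0.1676  0.1916] rel TCP mm [2.16438074 0.44949703]
[(np.float64(0.13), np.int64(0)), (np.float64(0.133), np.int64(0)), (np.float64(0.136), np.int64(0)), (np.float64(0.139), np.int64(7)), (np.float64(0.142), np.int64(42)), (np.float64(0.145), np.int64(50)), (np.float64(0.148), np.int64(6)), (np.float64(0.151), np.int64(8)), (np.float64(0.154), np.int64(9)), (np.float64(0.157), np.int64(2)), (np.float64(0.16), np.int64(0)), (np.float64(0.163), np.int64(47)), (np.float64(0.166), np.int64(184)), (np.float64(0.169), np.int64(40)), (np.float64(0.172), np.int64(0)), (np.float64(0.175), np.int64(0)), (np.float64(0.178), np.int64(0)), (np.float64(0.181), np.int64(1)), (np.float64(0.184), np.int64(1))]
flange n [0.011 0.004 1.   ] z 0.16756050328253486
flange circ (475.03973388671875, -169.42579650878906) 50.89950942993164 rel TCP [-0.62581091 -2.57194157]
spindle 34 [[0.4714, -0.1755, 0.0464], [0.4782, -0.1679, 0.0593], [0.485, -0.1636, 0.0701]]
tip 8 [ 0.478  -0.1689  0.0689] [0.0099 0.0108 0.0035]
platter ellipse 333 ((477.6455993652344, -169.94491577148438), (88.3447036743164, 91.35450744628906), 13.616775512695312) z 0.033718810465921616
```

View pics/c6.png

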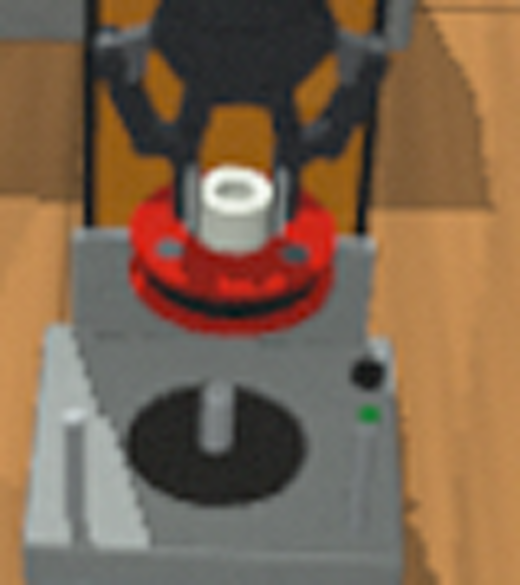

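The picture shows the boss held squarely between the pads, with the spindle tip at crop (217,385). In this camera's frame the reel is at (.475,-.169) and the spindle at (.4777,-.1696).

```bash
python3 -c "
from h import *
p,R,s=cur()
R1=rot([1,0,0],[0,0,-1])
for z in(.13,.118): print(rel(p,R,[p[0]+.0026,p[1]-.0003,z],R1))"
```

```text
([3.1, 0.7, 67.8], [-0.3, 0.4, 0.2])
([3.2, 0.7, 79.8], [-0.3, 0.4, 0.2])
```

Request:
jog_arm(
  claw=[25, 25, 25, 25, 25],
  dp=[
    [2.8, 0.5, 30],
    [2.8, 0.5, 55],
    [2.8, 0.5, 67],
    [2.8, 0.5, 67],
    [2.8, 0.5, 67],
  ],
  rotation=[
    [-0.3, 0.4, 0.2],
    [-0.3, 0.4, 0.2],
    [-0.3, 0.4, 0.2],
    [-0.3, 0.4, 0.2],
    [-0.3, 0.4, 0.2],
  ],
)

```text
clock: 12.1
eef_pos: [0.4777, -0.1671, 0.1306]
eef_rot: [1.0, -0.0, -0.001, -0.0]
wrist_force: [-0.7, 0.1, -1.8]
grip_width: 0.0333
```

```bash
cat > g.py <<'E'
from h import *
p,R,s=cur();print(p.round(4),R[:,2].round(4),s['wrist_force'].round(1),s['grip_width'])
im,d,Q=look('side','side_g')
hsv=cv2.cvtColor(im,cv2.COLOR_RGB2HSV).astype(int)
near=(np.hypot(Q[...,0]-p[0],Q[...,1]-p[1])<.08)
F=Q[near&((hsv[...,0]<8)|(hsv[...,0]>172))&(hsv[...,1]>140)&(Q[...,2]>.03)&(Q[...,2]<.20)]
zt=p[2]-.030;U=F[abs(F[:,2]-zt)<.006];zf=np.median(U[:,2]);U=U[abs(U[:,2]-zf)<.004]
nn=np.linalg.svd(U-U.mean(0))[2][2];nn*=np.sign(nn[2])
cc,r=cv2.minEnclosingCircle(U[:,:2].astype(np.float32)*1000)
print('flange',len(U),'z',zf.round(4),'n',nn.round(3),'circ',np.round(cc,1),round(r,1))
E
python3 g.py
```

```text
[ 0.4777 -0.1671  0.1306] [-0.0014  0.     -1.    ] [-0.7  0.1 -1.8] 0.03326370605555358
flange 245 z 0.0999 n [0.002 0.007 1.   ] circ [ 477.6 -170.1] 49.6
```

Request:
jog_arm(
  claw=[25, 25, 25, 25, 25, 25],
  dp=[
    [0, 0, 3],
    [0, 0, 6],
    [0, 0, 8],
    [0, 0, 10],
    [0, 0, 11],
    [0, 0, 11],
  ],
  rotation=[
    [0, 0, 0],
    [0, 0, 0],
    [0, 0, 0],
    [0, 0, 0],
    [0, 0, 0],
    [0, 0, 0],
  ],
)

```text
clock: 12.65
eef_pos: [0.4778, -0.1667, 0.1204]
eef_rot: [1.0, 0.0, 0.0, 0.001]
wrist_force: [-0.3, 0.3, -3.3]
grip_width: 0.0332
```

Request:
jog_arm(
  claw=[25, 25, 25, 25, 25, 25, 25, 25],
  dp=[
    [0, 0, 5],
    [0, 0, 10],
    [0, 0, 15],
    [0, 0, 20],
    [0, 0, 24],
    [0, 0, 27],
    [0, 0, 29],
    [0, 0, 29],
  ],
  rotation=[
    [0, 0, 0],
    [0, 0, 0],
    [0, 0, 0],
    [0, 0, 0],
    [0, 0, 0],
    [0, 0, 0],
    [0, 0, 0],
    [0, 0, 0],
  ],
)

```text
clock: 13.32
eef_pos: [0.4777, -0.1667, 0.0909]
eef_rot: [1.0, 0.0, -0.0, 0.0]
wrist_force: [-0.4, 0.3, -2.5]
grip_width: 0.0332
```

```bash
python3 g.py
```

```text
[ 0.4777 -0.1667  0.0909] [-2.e-04 -8.e-04 -1.e+00] [-0.4  0.3 -2.5] 0.03319828277033091
flange 233 z 0.0603 n [0.004 0.009 1.   ] circ [ 477.7 -169.2] 49.9
```

Request:
jog_arm(
  claw=[25, 25, 25, 25],
  dp=[
    [0, 0, 1],
    [0, 0, 2],
    [0, 0, 3],
    [0, 0, 3],
  ],
  rotation=[
    [0, 0, 0],
    [0, 0, 0],
    [0, 0, 0],
    [0, 0, 0],
  ],
)

```text
clock: 13.7
eef_pos: [0.4783, -0.1671, 0.0901]
eef_rot: [1.0, 0.0, 0.001, 0.001]
wrist_force: [-2.3, -0.1, 9.5]
grip_width: 0.0331
```

Request:
jog_arm(
  claw=[60, 60, 60, 60, 60, 60, 60, 60, 60, 60, 60, 60],
  dp=[
    [0, 0, -2],
    [0, 0, -2],
    [0, 0, -2],
    [0, 0, -2],
    [0, 0, -2],
    [0, 0, -15],
    [0, 0, -40],
    [0, 0, -80],
    [0, 0, -120],
    [0, 0, -150],
    [0, 0, -180],
    [0, 0, -180],
  ],
  rotation=[
    [0, 0, 0],
    [0, 0, 0],
    [0, 0, 0],
    [0, 0, 0],
    [0, 0, 0],
    [0, 0, 0],
    [0, 0, 0],
    [0, 0, 0],
    [0, 0, 0],
    [0, 0, 0],
    [0, 0, 0],
    [0, 0, 0],
  ],
)

```text
clock: 14.7
eef_pos: [0.4812, -0.168, 0.2748]
eef_rot: [1.0, 0.0, 0.006, 0.003]
wrist_force: [0.6, -0.8, 0.7]
grip_width: 0.0598
```

Run:
```python
from h import *
p,R,s=cur();print(p.round(4),s['grip_width'],s['q'].round(2))
im,d,Q=look('side','side_h')
hsv=cv2.cvtColor(im,cv2.COLOR_RGB2HSV).astype(int)
F=Q[(np.hypot(Q[...,0]-.4777,Q[...,1]+.1696)<.08)&((hsv[...,0]<8)|(hsv[...,0]>172))&(hsv[...,1]>140)&(Q[...,2]<.1)]
U=F[abs(F[:,2]-.060)<.005];nn=np.linalg.svd(U-U.mean(0))[2][2];cc,r=cv2.minEnclosingCircle(U[:,:2].astype(np.float32)*1000)
print('flange',len(U),'z',np.median(U[:,2]).round(4),nn.round(3),cc,r)
# cover behind target: hinge at deck -y 90 mm; yaw -1.1deg
for t in ([.478,-.33,.31],[.478,-.33,.245]): print(rel(p,R,t,rot([1,0,0],[0,0,-1])))
cv2.imwrite('pics/c7.png',cv2.resize(im[90:230,240:360,::-1],None,fx=4,fy=4))
```

```text
[ 0.4812 -0.168   0.2748] 0.059817220959090305 [-0.42  0.19  1.62 -0.    1.32 -0.42]
flange 296 z 0.0598 [ 0.002 -0.002 -1.   ] (478.0105285644531, -168.63523864746094) 50.66141128540039
([-2.9, 162.2, -34.2], [0.4, -0.7, 0.0])
([-3.6, 161.8, 30.8], [0.4, -0.7, 0.0])
```

View pics/c7.png

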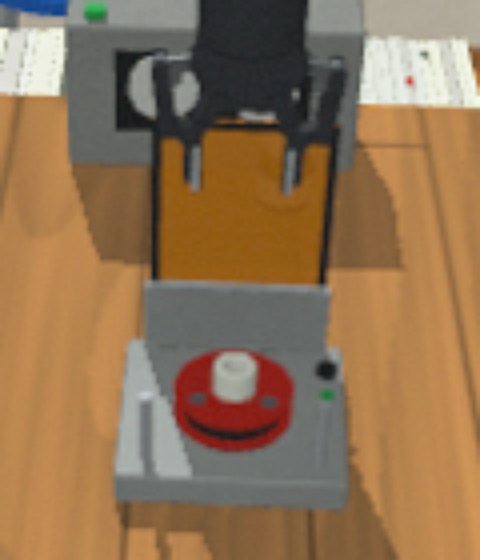

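The reel is home (flange z 0.0598, level, centred) at crop (234,400), and the cover is upright behind it. Next I go over behind the cover with the fingers shut.

Request:
jog_arm(
  claw=[0, 0, 0, 0, 0, 0, 0, 0, 0, 0, 0, 0],
  dp=[
    [-1, 0, -40],
    [-2, 25, -45],
    [-3, 60, -45],
    [-3, 100, -45],
    [-3, 140, -45],
    [-3, 175, -45],
    [-3, 175, -20],
    [-3, 175, 10],
    [-3, 175, 36],
    [-3, 175, 36],
    [-3, 175, 36],
    [-3, 175, 36],
  ],
  rotation=[
    [0, 0, 0],
    [0.4, -0.7, 0],
    [0.4, -0.7, 0],
    [0.4, -0.7, 0],
    [0.4, -0.7, 0],
    [0.4, -0.7, 0],
    [0.4, -0.7, 0],
    [0.4, -0.7, 0],
    [0.4, -0.7, 0],
    [0.4, -0.7, 0],
    [0.4, -0.7, 0],
    [0.4, -0.7, 0],
  ],
)

```text
clock: 15.75
eef_pos: [0.4753, -0.3418, 0.2329]
eef_rot: [1.0, 0.0, -0.006, -0.003]
wrist_force: [-0.2, -0.3, 0.9]
grip_width: -0.0002
```

Run:
```python
from h import *
p,R,s=cur();print(p.round(4),R[:,2].round(3),s['wrist_force'],s['grip_width'])
r=.115
for th in range(105,-1,-10):
    t=np.radians(th);T=[.478,-.2596+r*np.cos(t)-.003*np.sin(t)-.011,.098+r*np.sin(t)+.003*np.cos(t)+.025]
    print(th,rel(p,R,T,rot([1,0,0],[0,0,-1]))[0])
```

```text
[ 0.4753 -0.3418  0.2329] [-0.011  0.006 -1.   ] [-0.22044999 -0.28139126  0.86262207] -0.00019153934664083383
105 [2.7, -38.5, -0.2]
95 [2.7, -58.2, -4.1]
85 [2.7, -78.2, -4.5]
75 [2.7, -98.0, -1.4]
65 [2.8, -117.0, 5.1]
55 [3.0, -134.6, 14.8]
45 [3.1, -150.2, 27.3]
35 [3.3, -163.4, 42.4]
25 [3.5, -173.8, 59.6]
15 [3.7, -181.0, 78.3]
5 [3.9, -184.9, 98.0]
```

Request:
jog_arm(
  claw=[0, 0, 0, 0, 0, 0, 0, 0, 0, 0, 0, 0],
  dp=[
    [3, -20, 0],
    [3, -38, 0],
    [3, -58, -4],
    [3, -78, -4],
    [3, -98, -1],
    [3, -117, 5],
    [3, -134, 15],
    [3, -150, 27],
    [3, -163, 42],
    [3, -170, 52],
    [3, -174, 60],
    [3, -174, 60],
  ],
  rotation=[
    [0, 0, 0],
    [0, 0, 0],
    [0, 0, 0],
    [0, 0, 0],
    [0, 0, 0],
    [0, 0, 0],
    [0, 0, 0],
    [0, 0, 0],
    [0, 0, 0],
    [0, 0, 0],
    [0, 0, 0],
    [0, 0, 0],
  ],
)

```text
clock: 16.75
eef_pos: [0.4767, -0.1657, 0.1735]
eef_rot: [1.0, 0.001, -0.006, -0.003]
wrist_force: [-0.1, -1.2, 0.4]
grip_width: -0.0002
```

Run:
```python
from h import *
p,R,s=cur();print(p.round(4),s['wrist_force'],s['grip_width'])
im,d,Q=look('side','side_i')
cv2.imwrite('pics/c8.png',cv2.resize(im[90:230,240:360,::-1],None,fx=4,fy=4))
```

```text
[ 0.4767 -0.1657  0.1735] [-0.10479355 -1.24654182  0.40504518] -0.00016833700375870142
```

View pics/c8.png

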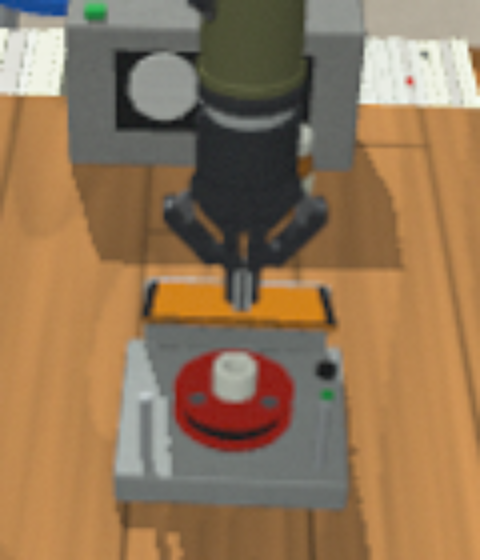

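The cover is folding, at roughly 30–40°, with the finger on its outer face. I continue down to shut.

Request:
jog_arm(
  claw=[0, 0, 0, 0, 0, 0, 0, 0, 0],
  dp=[
    [0, -4, 10],
    [0, -7, 19],
    [0, -9, 28],
    [0, -11, 37],
    [0, -11, 43],
    [0, -11, 47],
    [0, -11, 50],
    [0, -11, 52],
    [0, -11, 52],
  ],
  rotation=[
    [0, 0, 0],
    [0, 0, 0],
    [0, 0, 0],
    [0, 0, 0],
    [0, 0, 0],
    [0, 0, 0],
    [0, 0, 0],
    [0, 0, 0],
    [0, 0, 0],
  ],
)

```text
clock: 17.55
eef_pos: [0.4763, -0.1558, 0.1246]
eef_rot: [1.0, 0.0, -0.006, -0.003]
wrist_force: [-6.9, 3.8, 26.7]
grip_width: 0.0001
```

Firm contact at 27 N, so the cover is resting on its posts. I retreat and check.

Request:
jog_arm(
  claw=[0, 0, 0, 0, 0, 0, 0, 0, 0, 0],
  dp=[
    [0, 0, -3],
    [0, 0, -15],
    [0, 0, -50],
    [0, 0, -90],
    [0, 0, -130],
    [0, 60, -160],
    [0, 100, -180],
    [0, 100, -180],
    [0, 100, -180],
    [0, 100, -180],
  ],
  rotation=[
    [0, 0, 0],
    [0, 0, 0],
    [0, 0, 0],
    [0, 0, 0],
    [0, 0, 0],
    [0, 0, 0],
    [0, 0, 0],
    [0, 0, 0],
    [0, 0, 0],
    [0, 0, 0],
  ],
)

```text
clock: 18.38
eef_pos: [0.4788, -0.2586, 0.3015]
eef_rot: [1.0, -0.001, -0.005, -0.003]
wrist_force: [-0.3, 0.3, 0.0]
grip_width: 0.0001
```

Run:
```python
from h import *
p,R,s=cur();print(p.round(4),s['clock'],s['wrist_force'].round(1))
for nm in('side','top'):
    im,d,Q=look(nm,nm+'_j')
    hsv=cv2.cvtColor(im,cv2.COLOR_RGB2HSV).astype(int)
    m=(abs(Q[...,0]-.478)<.072)&(Q[...,1]>-.262)&(Q[...,1]<-.112)&(Q[...,2]>.085)&(Q[...,2]<.14)
    C=Q[m];nn=np.linalg.svd(C-C.mean(0))[2][2];nn*=np.sign(nn[2]);print(nm,'cover',len(C),nn.round(3),'z',np.percentile(C[:,2],[2,50,98]).round(4),'angle',np.arctan2(-nn[1],nn[2]).round(3))
    F=Q[(np.hypot(Q[...,0]-.4777,Q[...,1]+.1696)<.06)&((hsv[...,0]<8)|(hsv[...,0]>172))&(hsv[...,1]>140)&(Q[...,2]<.09)]
    if len(F):print('  red under cover',len(F),np.percentile(F,[2,50,98],axis=0).round(4).tolist())
    for t in ('green_reel','jar','carton','core','red_case','brush','screwdriver'):
        z=np.load(nm+'0.npz');r=spotter.silhouettes(nm,t)
        if r:
            q=Q[r[0]['region']];print('  ',t,round(r[0]['score'],2),np.nanmedian(q,axis=0).round(3))
im=cv2.imread('pics/side_j.png');cv2.imwrite('pics/c9.png',cv2.resize(im[90:350,190:360],None,fx=2.3,fy=2.3))
```

```text
[ 0.4788 -0.2586  0.3015] 18.3833 [-0.3  0.3  0. ]
side cover 1295 [0.001 0.005 1.   ] z [0.0962 0.0999 0.1033] angle -0.005
  red under cover 256 [[0.4345, -0.1637, 0.0331], [0.4784, -0.1371, 0.0566], [0.5234, -0.123, 0.0623]]
   green_reel 0.9 [0.582 0.308 0.087]
   jar 0.54 [ 0.424 -0.525  0.048]
   carton 0.74 [0.714 0.05  0.029]
   core 0.6 [0.397 0.511 0.016]
   red_case 0.76 [0.519 0.513 0.017]
   brush 0.97 [ 0.734 -0.132  0.017]
   screwdriver 0.83 [0.747 0.263 0.019]
top cover 2738 [-0.002  0.001  1.   ] z [0.0953 0.1005 0.1057] angle -0.001
   green_reel 0.92 [0.581 0.289 0.081]
   carton 0.62 [0.715 0.039 0.031]
   core 0.55 [0.399 0.51  0.018]
   red_case 0.77 [0.522 0.517 0.019]
   brush 0.6 [ 0.736 -0.141  0.018]
   screwdriver 0.89 [0.743 0.239 0.024]
```

View pics/c9.png

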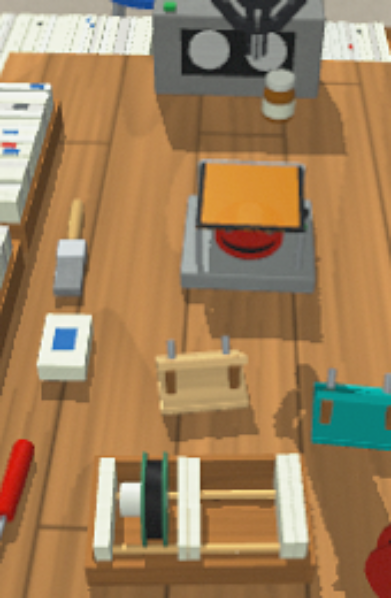

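The cover lies shut and level at crop (250,195), with the red reel under it and the other things unmoved.

```bash
python3 -c "
from plant import job; print(job.finish_job())"
```

```text
the job is handed in; nothing more can be done
None
```

The job is done and handed in at about 19 s of the 64 s; no verdict was reported.

- **What I did:** I lifted the small red reel from the tray by its rim, laid it on the plywood rest with its boss up and outwards, and let go. I then took it afresh by the boss, pushed it over the spindle until it pressed on the platter at about 10 N, and let go. Last, I folded the amber cover shut onto its posts with closed fingers, and drew the arm clear.
- **Reel on the spindle:** Before I shut the cover, the flange top measured 59.8 mm (60 mm expected), tilt was about 0.003 rad, and the centre was within about 1 mm of the spindle.
- **Cover:** After shutting, it measured -0.005 rad in the side camera and -0.001 rad in the top camera.
- **Bystanders:** The green reel and the other things read within a few mm of their starting positions. The jar was found only by the top camera at the start and only by the side camera at the end, so its readings compare less directly; it looked unmoved in the picture.
- **Not re-measured:** With the cover shut, only the front of the reel showed, so I could not measure its centring and tilt again; what showed agreed with it being seated.
- **Checks that disagreed:** The two cameras differed by 2–3 mm on several positions. The boss grip read 33 mm against the 36 mm boss, though the picture showed it held squarely and it went home without resistance.

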